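# Load the ore feeder and hold its spring gate open at the mark

## Robot

A 6-joint arm with a two-finger parallel gripper is mounted at the origin on the work surface. World frame = base frame: x ahead of the robot, y to its left, z up, the work surface at z = 0. Lengths are in mm, angles in rad, forces in N, time in s.
With the tool pointing down it reaches from about 350 to 875 mm from the base axis. Payload 4.2 kg.
Tool frame: the origin (TCP) lies between the finger pads; the fingertips stand 11 mm ahead of it and the grasp point (between the pads) lies 8 mm behind it; z points along the fingers, y is the direction in which the jaws open and shut (so a half turn about z gives the same grasp; the last joint's range is limited). The gripper opens to 85 mm and grips with 20 to 120 N. Pads are 22 mm wide; open, the fingers measure 114 mm over their backs; the gripper's body (76 mm by 85 mm) begins 54 mm behind the grasp point. The pads swing forward as they close: fully open they stand 13 mm farther back than shut.
Start: joints at [-0.857, 0.385, 0.008, 0, -1.194, -0.259], TCP at [274.563, -561.439, 203.212] pointing down, gripper open.
Joint ranges: [-3.14, 3.14], [-1.21, 2.06], [-1.07, 1.41], [-3.16, 2.05], [-2.99, -0.16], [-3.1, 3.1]. Speed limits (rad/s): [2.79, 2.79, 3.14, 3.14, 3.14, 3.14].

## Interface

Orientations are given as a unit quaternion [x, y, z, w].
In Python, from bench import * gives the robot as it stands.
- The arm moves only by the tool servo_tool, never from a script. Its argument "rows" is a list of rows, each a list of 7 numbers: the opening, from 0 (shut) to 1 (fully open), then the shift along the tool's x, y, z in cm, then the turn, a rotation vector about the tool's x, y, z in degrees. A call has 1 to 12 rows; each row shifts and turns the commanded pose from where the row before left it, along the tool's axes as they then stand; what a row does not reach is not made up. A row lasts 1/10 s, in which the tool goes at most 50 mm and 8.59 degrees, less where a joint would pass 70% of its speed; a pose out of reach is approached as far as the arm can. A call is refused whole if a number of a shift passes 5 or a number of a turn 8.59, either way. A call with a gripper value outside its range is refused whole. The fingers move at their own pace and stop on an object; the grip force is fixed at half the most. Time passes only in rows, so rows that do not move let the fingers close. It gives the time, the measured TCP pose, the force and the opening at its end, in the units of the state.
- read_state(): the state, without advancing time (a new reading comes with each control period).
- get_image(name): name is "side" or "top" or "wrist"; returns a dict with "image" (480x640x3 uint8, red, green, blue), "mtx" (3x3 intrinsics, pixels), "extrinsics" (4x4, takes a point from camera to world coordinates). Camera axes: x right, y up, looking along -z (the intrinsics and any distortion apply to the point x, -y, -z); pixel columns grow to the right and rows downward; lengths in mm; the calibration is good to about 2 mm. A picture is of the moment at which its call begins. There is no depth.
- job_done(): hands the job in, once; it reports no verdict.
The state is a dict: "clock": time; "joints": joint angles; "joint_vel": joint speeds; "joint_efforts": joint torques, N m; "position": TCP position; "ee_rot": TCP orientation; "contact_force": force on the tool from outside, world axes, zero at the start; "wrist_torque": the same for the moment, N m; "gripper_width": finger opening in mm.
Only numpy, scipy, OpenCV 4.12 (cv2) and the standard library are available. Lean on these libraries where they do the work, as an engineer would, in place of code of your own. Each camera call takes 0.05 s, during which the arm holds its last target. There are 200 camera calls.

## Task

Sort the three rock lumps lying on the bench: put both green ore lumps into the blue feed hopper, keeping its gate shut, and the white quartz lump into the grey reject tray, letting go of each. Then take the black handle of the hopper's spring-return gate and pull it out until its white pointer stands over the red lines on the rails, so that the ore drops into the clear cell below, and keep it there: finish while still holding the gate at that mark, because it springs shut when released. Leave everything else on the bench where it is.

Things in the scene. Friction and masses are not known exactly. Their poses are not given: they have to be found in the camera images.
- ore_a: green ore rock lump, irregular with broken corners, 32 mm along its x, 26 mm along its y, 26 mm high (z), about 75 g; its two sides facing +y and -y are flat and parallel, good to grasp across (26 mm). Origin at its centre, 13 mm above its foot. Starts on the bench
- ore_b: second green ore rock lump, irregular with broken corners, 32 mm along its x, 26 mm along its y, 26 mm high (z), about 75 g; its two sides facing +y and -y are flat and parallel, good to grasp across (26 mm). Origin at its centre, 13 mm above its foot. Starts on the bench
- quartz: white quartz rock lump, irregular with broken corners, 32 mm along its x, 26 mm along its y, 26 mm high (z), about 55 g; its two sides facing +y and -y are flat and parallel, good to grasp across (26 mm). Origin at its centre, 13 mm above its foot. Starts on the bench
- feeder: ore feeder, fixed to the bench at a varying place and turn. Origin at the centre of its underside, z up, its front (gate side) faces its own -x. White base 115 x 135 mm, with a post at each corner (lower than the hopper's rim), a clear catch cell, and over that the blue hopper, an upright open-topped shaft right above the origin
- hopper_mouth (a point): centre of the blue hopper's open top, in the plane of its rim, 155 mm above the bench. Inside the shaft is 70 mm (feeder's x) by 90 mm (y), walls 5 mm, outside rim trim yellow; it is closed below by the gate plate, whose top is 90 mm above the bench. Axes parallel to the feeder's
- cell_floor (a point): centre of the floor of the clear catch cell under the hopper, 12 mm above the bench; ore that drops through the open gate lies here
- gate (a joint): how far the gate is pulled out towards the feeder's -x, in m: 0 shut, 0.10 the stop, 0.070 when its white pointer stands exactly over the red lines. A spring shuts it: about 3 N when shut, 9 N at the mark (80 N/m)
- gate_handle (a point): centre line of the gate's black upright handle, 140 mm above the bench; moves with the gate. A post 22 mm along the feeder's x, 26 mm along its y, from 90 to 165 mm above the bench, 105 mm in front of the feeder's origin when shut (54 mm clear of the hopper's front wall). A white pointer bar crosses the gate under its centre. Axes parallel to the feeder's
- mark (a point): fixed point 140 mm above the bench, midway between the red lines, 175 mm in front of the feeder's origin: where gate_handle is when the gate is at the mark. The red lines cross the tops of two aluminium rails, 88 mm above the bench and 86 mm over their outer sides, which run out to 205 mm in front of the origin. Axes parallel to the feeder's
- reject_tray: grey open tray, fixed to the bench at a varying place and turn, 110 mm (x) by 130 mm (y) by 35 mm high outside, walls and floor 4 to 5 mm. Origin at the centre of its underside
- sieve: brass test sieve, an open pan about 100 mm across and 45 mm high, loose on the bench to the left; leave alone. Origin at the centre of its underside
- jar: amber glass sample jar with white lid, 56 mm across, 70 mm high, loose, on the right; leave alone. Origin at the centre of its underside
- hammer: hammer, 270 mm long, lying on the bench to the left; leave alone. Origin under its middle
- brush: cleaning brush, 170 mm long, lying near the robot in front of the rock lumps; leave alone. Origin under its middle
- beaker: empty glass beaker, 70 mm across, 90 mm high, loose, behind the hopper and tray; leave alone. Origin at the centre of its underside
- marker_pen: blue marker pen with black cap, 130 mm long, 17 mm thick, lying on the left; leave alone. Origin under its middle

How it is judged:
By the outcome, as a careful person would: the job done as asked, in the order asked, and still so for the second after the job is handed in, while the arm keeps its last pose, push and grip.
It also fails if it takes over 72 s, if anything falls off the work surface, if the arm or the gripper's body presses on something with over 40 N, if the wrist force passes 120 N, or if a joint passes its speed limit or range.

## Working session

There is one attempt and no reset: what is moved stays moved. The work goes in short steps, Python scripts to look and compute and a tool call to move; the robot and the scene stay as the last step left them, time stands still between calls to the robot, and variables do not carry over. Pictures are saved under pics/ and viewed, about 8 in all and at most 12, crops included, and the job is handed in when it is done.

Besides the shell and the picture viewer there is one more tool, called after ">>>" as name([rows], argument=value, ...), one row to a line, values as JSON. servo_tool: Moves the arm, as the interface text tells. Its arguments: {"type":"object","properties":{"rows":{"type":"array","items":{"type":"array","items":{"type":"number"}}}},"required":["rows"]}

```bash
mkdir -p pics; ls; python3 - <<'E'
from bench import *
import cv2,pickle
for n in("top","side"):
    d=get_image(n); cv2.imwrite(f"pics/{n}0.png",d["image"][:,:,::-1]); pickle.dump(d,open(f"{n}0.pkl","wb"))
    print(n,d["mtx"],d["extrinsics"],d.keys())
print(read_state())
E
```

```text
pics
top [[506.10829332   0.         317.7615047 ]
 [  0.         506.10829332 243.65556182]
 [  0.           0.           1.        ]] [[-1.64507795e-02  9.95010792e-01 -9.84017082e-02  4.27519027e+02]
 [-9.99810284e-01 -1.73965586e-02 -8.76107835e-03 -4.77311001e+01]
 [-1.04292186e-02  9.82389132e-02  9.95108209e-01  1.35119687e+03]
 [ 0.00000000e+00  0.00000000e+00  0.00000000e+00  1.00000000e+00]] dict_keys(['image', 'mtx', 'extrinsics'])
side [[457.66274439   0.         322.4207519 ]
 [  0.         457.66274439 241.55100079]
 [  0.           0.           1.        ]] [[ 9.80545060e-01  1.09724978e-01 -1.62763063e-01  3.66699364e+02]
 [-1.96012665e-01  5.91709704e-01 -7.81958222e-01 -9.06822839e+02]
 [ 1.05081351e-02  7.98648894e-01  6.01705513e-01  7.90675769e+02]
 [ 0.00000000e+00  0.00000000e+00  0.00000000e+00  1.00000000e+00]] dict_keys(['image', 'mtx', 'extrinsics'])
{'clock': 0.1, 'joints': array([-8.57395267e-01,  3.85485300e-01,  6.78511749e-03, -4.07195194e-04,
       -1.19401227e+00, -2.58582905e-01]), 'joint_vel': array([-0.00090448, -0.00307065,  0.00261606,  0.00274746, -0.00111357,
        0.00130154]), 'joint_efforts': array([-3.71170809e-04, -3.93319809e+01,  1.88929886e+01,  4.19789940e+00,
       -2.61039597e-03,  2.17812618e-05]), 'position': array([ 274.31111715, -560.95540157,  202.24060778]), 'ee_rot': array([-2.25380801e-01,  9.74270261e-01,  9.35522450e-04, -2.80164985e-04]), 'contact_force': array([ 0.34604913, -0.25373267, -0.52503814]), 'wrist_torque': array([0.01312362, 0.01263575, 0.05470172]), 'gripper_width': 85.31061937385378}
```

View pics/top0.png

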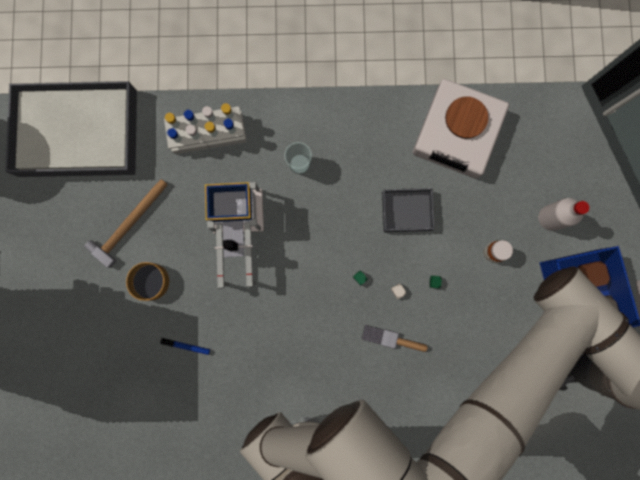

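View pics/side0.png

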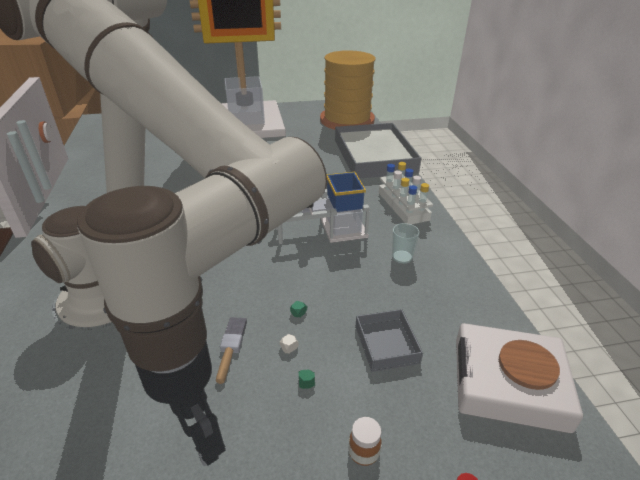

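The top view shows the green lumps at about (361,278) and (436,282), quartz at (399,291), the tray at (408,211), the hopper rim at (228,201) and the handle at (230,245). The side view agrees. Next I'll enlarge these areas and measure.

```bash
cat > h.py <<'E'
import numpy as np, cv2, pickle
from scipy.spatial.transform import Rotation as R
def px2w(d,u,v,z):
    K,E=d["mtx"],d["extrinsics"]
    r=np.linalg.inv(K)@[u,v,1]; r=E[:3,:3]@[r[0],-r[1],-r[2]]
    o=E[:3,3]; return o+r*(z-o[2])/r[2]
def w2px(d,p):
    E=d["extrinsics"]; c=E[:3,:3].T@(np.asarray(p,float)-E[:3,3]); c=d["mtx"]@[c[0],-c[1],-c[2]]; return c[:2]/c[2]
def goto(s,p,yaw):
    """tool-frame shift (cm) and turn (deg) from state s to position p, tool down, tool y axis at angle yaw(deg)"""
    T=R.from_quat(s["ee_rot"]); y=np.radians(yaw); 
    best=None
    for k in (0,np.pi):
        ty=np.array([np.cos(y+k),np.sin(y+k),0]); tz=np.array([0,0,-1.]); M=np.c_[np.cross(ty,tz),ty,tz]
        rv=(T.inv()*R.from_matrix(M)).as_rotvec(degrees=True)
        if best is None or abs(rv).max()<abs(best).max(): best=rv
    return T.inv().apply(np.asarray(p)-s["position"])/10,best
E
python3 - <<'E'
from h import *
d=pickle.load(open("top0.pkl","rb")); im=d["image"]; hsv=cv2.cvtColor(im,cv2.COLOR_RGB2HSV)
def rect(name,m,box,z):
    x0,y0,x1,y1=box; k=np.zeros(m.shape,np.uint8); k[y0:y1,x0:x1]=m[y0:y1,x0:x1]
    c=cv2.findContours(k,0,2)[0]; c=max(c,key=cv2.contourArea)[:,0].astype(float)
    w=np.array([px2w(d,u,v,z)[:2] for u,v in c]).astype(np.float32); r=cv2.minAreaRect(w); print(name,len(c),np.round(r[0]),np.round(r[1]),round(r[2],1))
g=((hsv[...,0]>60)&(hsv[...,0]<90)&(hsv[...,1]>120)).astype(np.uint8)
rect("greenL",g,(345,265,380,295),20); rect("greenR",g,(420,265,450,300),20)
w=((hsv[...,2]>130)&(hsv[...,1]<80)).astype(np.uint8); rect("quartz",w,(385,280,412,305),20)
ye=((hsv[...,0]>12)&(hsv[...,0]<32)&(hsv[...,1]>110)&(hsv[...,2]>90)).astype(np.uint8); rect("rim",ye,(195,175,262,230),155)
dk=((hsv[...,2]<70)).astype(np.uint8); rect("tray",dk,(378,180,440,240),35)
rd=(((hsv[...,0]<8)|(hsv[...,0]>172))&(hsv[...,1]>90)).astype(np.uint8)
v,u=np.nonzero(rd[240:300,205:265]); 
for a,b in zip(u+205,v+240): print("red",a,b,np.round(px2w(d,a,b,88)))
A=cv2.resize(im[262:307,345:455],None,fx=7,fy=7,interpolation=2); B=cv2.resize(im[170:300,190:275],None,fx=4,fy=4,interpolation=2)[:,:]
C=cv2.resize(im[180:245,375:445],None,fx=4,fy=4,interpolation=2)
o=np.zeros((600,800,3),np.uint8); A=cv2.resize(A,(440,180)); o[:180,:440]=A; o[:520,450:790]=B; o[200:460,:280]=C
cv2.imwrite("pics/crop0.png",o[:,:,::-1])
E
```

```text
greenL 16 [ 469. -146.] [28. 22.] 43.8
greenR 8 [ 453. -342.] [24. 26.] 87.8
quartz 24 [ 432. -245.] [31. 28.] 25.4
rim 24 [627. 162.] [ 65. 129.] 35.2
tray 57 [ 638. -283.] [118. 149.] 0.6
red 229 248 [545. 186.  88.]
red 232 248 [545. 179.  88.]
red 248 274 [479. 139.  88.]
red 249 274 [479. 136.  88.]
red 250 274 [479. 134.  88.]
```

View pics/crop0.png

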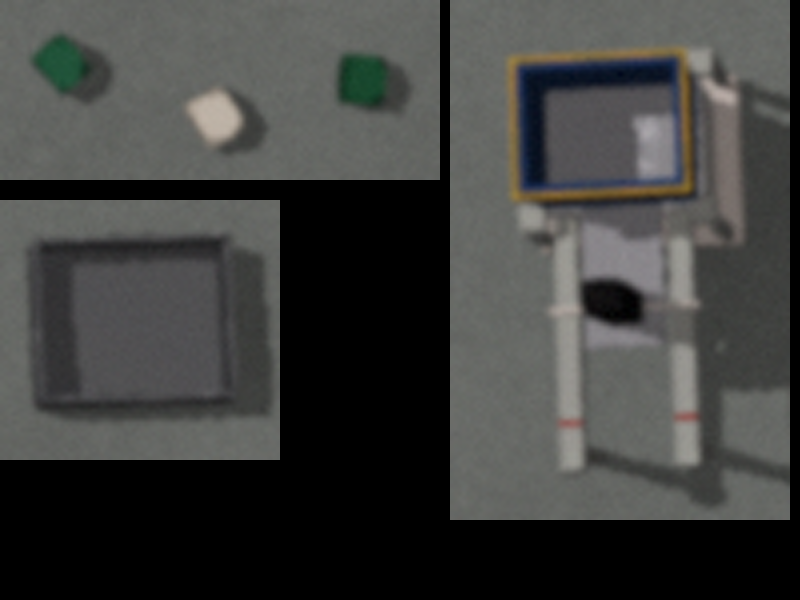

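```bash
python3 - <<'E'
from h import *
from bench import *
d=pickle.load(open("top0.pkl","rb"))
P=lambda u,v,z:px2w(d,190+(u-450)/4,170+v/4,z)
c=[P(*q,155) for q in((510,56),(688,50),(692,195),(513,200))]
print("rim",np.round(c,0).tolist(),np.mean(c,0)); 
for a,b in((0,1),(1,2),(2,3),(3,0)): v=c[b]-c[a]; print(np.linalg.norm(v),np.degrees(np.arctan2(v[1],v[0])))
r=[P(570,424,88),P(685,417,88)]; print("red",r,np.mean(r,0)); v=r[0]-r[1]; print(np.degrees(np.arctan2(v[1],v[0])),np.linalg.norm(v))
print("handle top",P(612,300,165))
T=lambda u,v,z:px2w(d,375+u/4,180+(v-200)/4,z)
c=[T(*q,35) for q in((33,240),(230,238),(233,402),(36,407))];print("tray",np.round(c),np.mean(c,0))
s=read_state(); print(R.from_quat(s["ee_rot"]).as_matrix().round(2)); print(goto(s,[440,-245,260],90))
E
```

```text
rim [[695.0, 232.0, 155.0], [697.0, 125.0, 155.0], [608.0, 123.0, 155.0], [607.0, 230.0, 155.0]] [651.8197579  177.24775051 155.        ]
107.35660087195629 -89.11394352482526
88.19287716465134 -178.6273180072976
107.18389988853906 90.58247410289516
87.62664755166368 1.4897382377005537
red [array([475.53817104, 208.85829704,  88.        ]), array([478.6927932, 136.9468897,  88.       ])] [477.11548212 172.90259337  88.        ]
92.51185079329132 71.98056784101708
handle top [545.22877548 168.5881055  165.        ]
tray [[ 697. -211.   35.]
 [ 696. -341.   35.]
 [ 587. -339.   35.]
 [ 586. -210.   35.]] [ 641.36762301 -275.11517564   35.        ]
[[-0.9  -0.44 -0.  ]
 [-0.44  0.9   0.  ]
 [ 0.    0.   -1.  ]]
(array([-28.76051343,  21.12041288,  -5.73835494]), array([ 0.10813198, -0.03238275, 26.05054755]))
```

>>> servo_tool([
  [1,-3.1,4.05,-1.43,0,0,6.5],
  [1,-3.5,3.72,-1.43,0,0,6.5],
  [1,-3.9,3.3,-1.43,0,0,6.5],
  [1,-4.3,2.8,-1.43,0,0,6.5],
  [1,-4.5,2,0,0,0,0],
  [1,-4.5,2,0,0,0,0],
  [1,0,0,0,0,0,0],
  [1,0,0,0,0,0,0],
])

```text
clock: 0.9
position: [459.8, -359.8, 256.0]
ee_rot: [-0.002, 1.0, 0.001, -0.001]
contact_force: [-0.4, -0.2, 0.6]
gripper_width: 85.4
```

```bash
python3 - <<'E'
from bench import *
import cv2,pickle
s=read_state(); d=get_image("wrist"); d["s"]=s; cv2.imwrite("pics/w1.png",d["image"][:,:,::-1]); pickle.dump(d,open("w1.pkl","wb"))
print(s["position"],s["ee_rot"],d["extrinsics"])
E
```

```text
[ 459.82176647 -359.7573265   256.04735253] [-1.54387094e-03  9.99998234e-01  5.14262293e-04 -9.39791068e-04] [[-3.14190403e-03 -9.52421572e-01 -3.04767580e-01  3.81778305e+02]
 [ 9.99993581e-01 -2.46753548e-03 -2.59788078e-03 -3.61101132e+02]
 [ 1.72225288e-03 -3.04773786e-01  9.52423211e-01  4.26516764e+02]
 [ 0.00000000e+00  0.00000000e+00  0.00000000e+00  1.00000000e+00]]
```

View pics/w1.png

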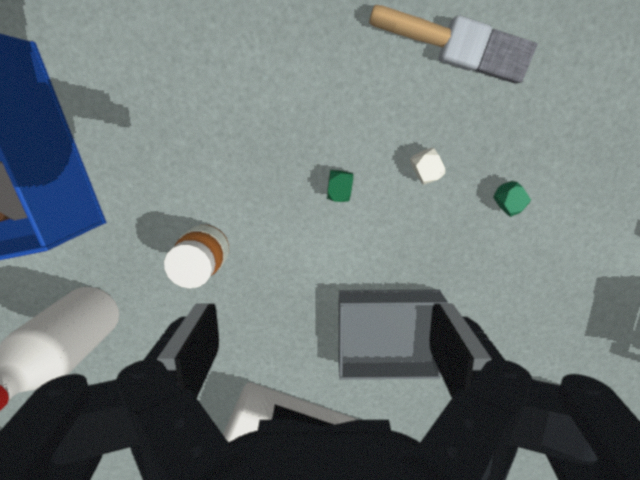

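The wrist view shows greenR at (341,186), quartz at (430,166) and greenL at (513,198). I'll move closer to get accurate orientations.

>>> servo_tool([
  [1,0,3,2.5,0,0,0],
  [1,0,4,3,0,0,0],
  [1,0,3.5,2.5,0,0,0],
  [1,0,1,1,0,0,0],
  [1,0,0,0,0,0,0],
])

```text
clock: 1.45
position: [457.5, -245.3, 166.2]
ee_rot: [-0.001, 1.0, 0.0, -0.001]
contact_force: [0.5, 0.8, 0.3]
gripper_width: 85.2
```

```bash
python3 - <<'E'
from bench import *
from h import *
s=read_state(); d=get_image("wrist"); d["s"]=s; pickle.dump(d,open("w2.pkl","wb"))
im=d["image"]; hsv=cv2.cvtColor(im,cv2.COLOR_RGB2HSV)
print(s["position"],s["ee_rot"])
g=((hsv[...,0]>60)&(hsv[...,0]<95)&(hsv[...,1]>110)).astype(np.uint8); w=((hsv[...,2]>165)&(hsv[...,1]<50)).astype(np.uint8)
o=im.copy()
for n,m in(("g",g),("w",w)):
    for c in cv2.findContours(m,0,2)[0]:
        if cv2.contourArea(c)<150: continue
        u,v=c[:,0].mean(0)
        for z in (13,26):
            q=np.array([px2w(d,*p[0],z)[:2] for p in c]).astype(np.float32); r=cv2.minAreaRect(q); print(n,(u,v),z,np.round(r[0]),np.round(r[1]),round(r[2],1))
cv2.imwrite("pics/w2.png",cv2.resize(o[60:360,150:550],(800,600),interpolation=2)[:,:,::-1])
E
```

```text
[ 457.46496805 -245.32060921  166.17940764] [-8.36125405e-04  9.99998632e-01  2.78369276e-04 -1.39961251e-03]
g (np.float64(432.58620689655174), np.float64(218.68965517241378)) 13 [ 468. -145.] [39. 26.] 39.1
g (np.float64(432.58620689655174), np.float64(218.68965517241378)) 26 [ 465. -149.] [37. 25.] 39.1
g (np.float64(215.1), np.float64(202.1)) 13 [ 455. -343.] [31. 37.] 85.8
g (np.float64(215.1), np.float64(202.1)) 26 [ 452. -339.] [30. 35.] 85.8
w (np.float64(536.8409090909091), np.float64(465.75)) 13 [765.   3.] [35. 44.] 0.0
w (np.float64(536.8409090909091), np.float64(465.75)) 26 [750.  -7.] [34. 42.] 0.0
w (np.float64(29.753623188405797), np.float64(309.5652173913044)) 13 [ 567. -542.] [49. 61.] 75.1
w (np.float64(29.753623188405797), np.float64(309.5652173913044)) 26 [ 559. -531.] [47. 59.] 75.1
w (np.float64(77.53030303030303), np.float64(288.54545454545456)) 13 [ 541. -485.] [19. 45.] 79.7
w (np.float64(77.53030303030303), np.float64(288.54545454545456)) 26 [ 534. -475.] [18. 43.] 79.7
w (np.float64(219.80459770114942), np.float64(283.53256704980845)) 13 [ 531. -349.] [74. 73.] 34.5
w (np.float64(219.80459770114942), np.float64(283.53256704980845)) 26 [ 525. -345.] [71. 70.] 34.5
w (np.float64(327.56164383561645), np.float64(182.3972602739726)) 13 [ 433. -244.] [34. 31.] 27.3
w (np.float64(327.56164383561645), np.float64(182.3972602739726)) 26 [ 431. -244.] [33. 29.] 27.3
w (np.float64(360.7674418604651), np.float64(32.27906976744186)) 13 [ 307. -216.] [38. 40.] 74.7
w (np.float64(360.7674418604651), np.float64(32.27906976744186)) 26 [ 310. -218.] [37. 38.] 74.7
```

View pics/w2.png

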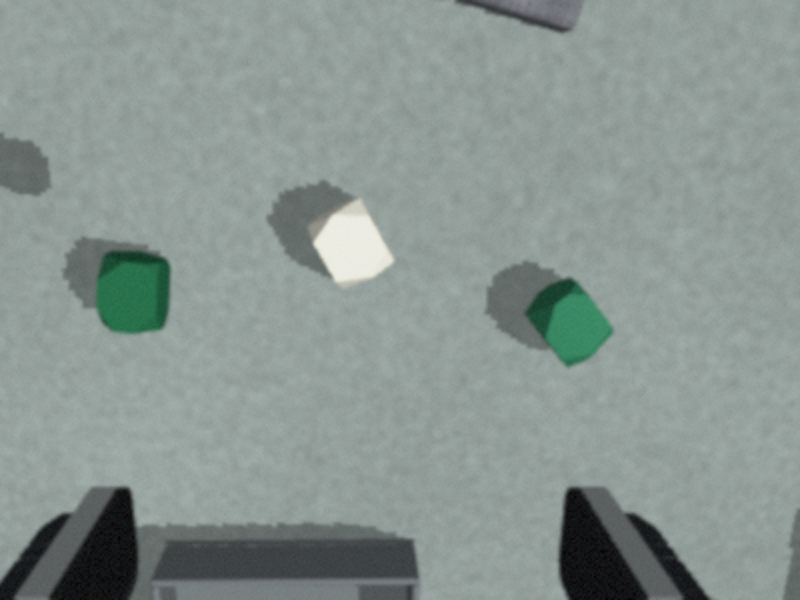

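All three lumps have their long axes near 40° (ore at y −147), 28° (quartz) and −3° (ore at y −341). The top and wrist measurements agree within 2 mm. I'll go to the left ore first.

>>> servo_tool([
  [1,-0.35,3.3,2,0,0,0],
  [1,-0.35,3.3,2,0,0,0],
  [1,-0.35,3.3,2,0,0,0],
  [1,0,0,1,0,0,-8],
  [1,0,0,1,0,0,-8],
  [1,0,0,1,0,0,-8],
  [1,0,0,1,0,0,-8],
  [1,0,0,1,0,0,-8],
  [1,0,0,0,0,0,0],
])

```text
clock: 2.4
position: [470.0, -148.2, 57.1]
ee_rot: [-0.341, 0.94, -0.0, -0.0]
contact_force: [-0.2, -0.2, 0.2]
gripper_width: 85.6
```

```bash
python3 - <<'E'
from bench import *
from h import *
s=read_state(); d=get_image("wrist"); print(s["position"],s["joints"],goto(s,[468,-146.5,12],130))
cv2.imwrite("pics/w3.png",d["image"][:,:,::-1])
E
```

```text
[ 469.98367324 -148.17826322   57.08478008] [ 2.50171256e-02  3.29162356e-01 -5.04609764e-01  4.03355427e-04
 -7.37049970e-01 -8.99233897e-01] (array([0.04355091, 0.25689944, 4.50843601]), array([-0.01123278, -0.01082882, -0.07181888]))
```

View pics/w3.png

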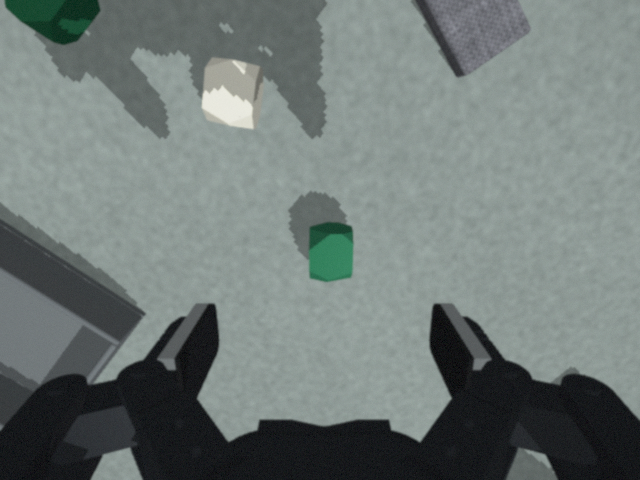

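The ore is squared up between the fingers, at about (331,252) with the fingers centred near column 325. I'll descend and grip.

>>> servo_tool([
  [1,0,0.2,2.2,0,0,0],
  [1,0,0,1.5,0,0,0],
  [1,0,0,0.7,0,0,0],
  [1,0,0,0.1,0,0,0],
  [0,0,0,0,0,0,0],
  [0,0,0,0,0,0,0],
  [0,0,0,0,0,0,0],
  [0,0,0,0,0,0,0],
  [0,0,0,0,0,0,0],
  [0,0,0,0,0,0,0],
])

```text
clock: 3.45
position: [468.3, -145.2, 12.2]
ee_rot: [-0.343, 0.94, -0.0, 0.0]
contact_force: [0.0, 0.2, -0.6]
gripper_width: 0.7
```

The fingers shut fully without holding anything, so I'll look again.

```bash
python3 - <<'E'
from bench import *
from h import *
d=get_image("wrist"); cv2.imwrite("pics/w4.png",d["image"][:,:,::-1]); s=read_state(); print(w2px(d,s["position"]),w2px(d,[468,-146.5,26])); pickle.dump(d,open("w4.pkl","wb"))
E
```

```text
[325.25062167 280.81725067] [323.59666101 291.14835037]
```

View pics/w4.png

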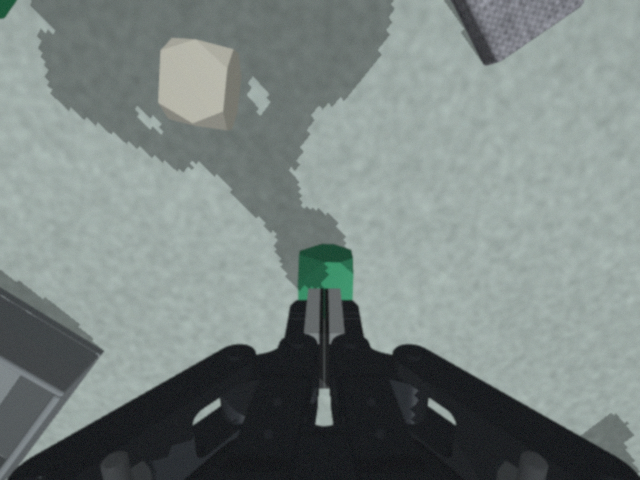

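```bash
python3 - <<'E'
from bench import *
from h import *
s=read_state(); d=pickle.load(open("w4.pkl","rb")); T=R.from_quat(s["ee_rot"])
for b in (-11,0,10,20,30,40): print(b,[w2px(d,s["position"]+T.apply([x,0,-b])).round() for x in(-11,0,11)])
for x,y,z in((-16,0,26),(16,0,26),(-16,0,0),(16,0,0)):
  print(w2px(d,np.array([468,-146.5,z])+R.from_euler("z",40,degrees=True).apply([x,y,0])).round())
d=get_image("side"); c=w2px(d,[468,-146,20]).astype(int); print(c); im=d["image"][c[1]-90:c[1]+60,c[0]-100:c[0]+100]
cv2.imwrite("pics/s4.png",cv2.resize(im,(800,600),interpolation=2)[:,:,::-1])
E
```

```text
-11 [array([325., 291.]), array([325., 272.]), array([325., 253.])]
0 [array([325., 300.]), array([325., 281.]), array([325., 261.])]
10 [array([325., 310.]), array([325., 290.]), array([325., 269.])]
20 [array([325., 321.]), array([325., 299.]), array([325., 277.])]
30 [array([326., 333.]), array([326., 310.]), array([326., 287.])]
40 [array([326., 346.]), array([326., 323.]), array([326., 298.])]
[324. 260.]
[324. 321.]
[324. 241.]
[324. 296.]
[297 307]
```

View pics/s4.png

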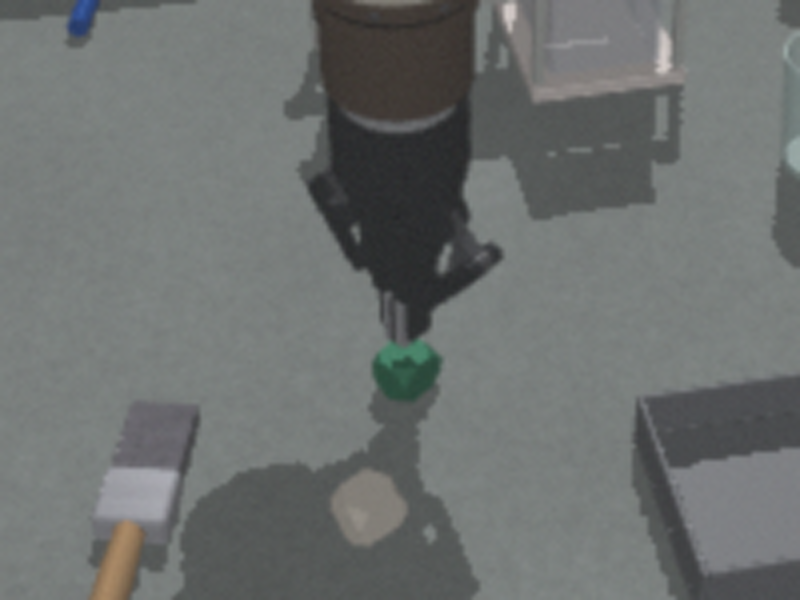

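The side view shows the shut fingertips just above the ore, though the state's TCP is 12 mm above the bench. So the tips are not 11 mm ahead of the TCP as described. I'll measure where they really are.

```bash
python3 - <<'E'
from bench import *
from h import *
s=read_state(); d=pickle.load(open("w4.pkl","rb")); T=R.from_quat(s["ee_rot"]); sd=get_image("side")
f=d["mtx"][0,0]; print("f",f,"open-tip depth",f*85.6/214)
E=d["extrinsics"]; 
for b in(-11,0,10,20,30,40):
  p=s["position"]+T.apply([11,0,-b]); q=s["position"]+T.apply([-11,0,-b])
  print(b,"depth",(E[:3,:3].T@(p-E[:3,3]))[2].round(), "side px",w2px(sd,p).round(1),w2px(sd,q).round(1))
c=sd["image"][295:312,285:310]; print(c.mean(2).astype(int))
print("cam rel tool",T.inv().apply(E[:3,3]-s["position"]), s["joints"])
E
```

```text
f 366.7386548803598 open-tip depth 146.69546195214392
-11 depth -194.0 side px [294.9 315.2] [301. 310.]
0 depth -183.0 side px [294.8 311.9] [301.  306.7]
10 depth -174.0 side px [294.7 308.9] [300.9 303.7]
20 depth -164.0 side px [294.6 305.8] [300.8 300.6]
30 depth -154.0 side px [294.5 302.7] [300.7 297.6]
40 depth -145.0 side px [294.4 299.6] [300.6 294.4]
[[125 127 124 123 125 122 114  71  92  73  67  96  94  69  48  48  46  42
   50  74 116 125 128 126 128]
 [123 124 125 125 123 125 117  73  94  81  69  97  93  69  49  44  44  45
   48  70 120 125 125 126 126]
 [127 125 124 123 126 128 121  92  96  85  68  96  94  69  48  46  43  45
   46  71 121 127 126 127 128]
 [128 126 126 125 126 129 125 115  93  80  71  96  91  70  49  46  46  46
   50  81 124 128 128 129 129]
 [124 124 125 128 127 127 126 122 103  83  70  97  95  68  50  46  45  50
   66 105 127 128 125 128 129]
 [124 123 127 128 126 126 124 123 107  83  66  95  92  70  52  44  51  76
  102 122 125 126 123 128 128]
 [122 128 129 127 126 125 123 122 116  90  67  96  96  77  55  53  78 117
  120 123 126 127 125 128 126]
 
[... 505 characters left out ...]
1  75  99 123 123]
 [128 128 124 125 120  86  73  90  99  96  74  69  65  61  62  76  96  89
   67  60  59  69  97 124 127]
 [126 126 125 126 118  75  62  66  78  94  67  61  62  61  62  62  67  64
   59  59  59  71 107 125 128]
 [124 124 125 127 119  78  60  61  65  70  71  70  70  71  70  68  61  57
   58  58  58  71 108 126 127]
 [122 123 123 125 120  82  61  61  61  63  68  70  71  73  68  65  59  58
   59  58  62  86 120 126 127]
 [120 122 124 124 120  93  65  61  62  60  65  65  73  72  66  60  57  58
   58  61  70 107 125 127 125]]
cam rel tool [  79.00520962   -0.81463804 -170.38812114] [ 3.13968523e-02  3.97515051e-01 -5.54183415e-01 -1.46220896e-05
 -6.19037876e-01 -9.03009975e-01]
```

Both the side view (finger edge column 295, ending at row 302) and the wrist view (row 289) put the shut tips about 30 mm behind the reported TCP. That makes every height about 41 mm off from the description. I'll open, descend about 3.6 cm further while watching the force, then close.

>>> servo_tool([
  [1,0,0,-0.5,0,0,0],
  [1,0,0,0,0,0,0],
  [1,0,0,0,0,0,0],
  [1,0,0,0,0,0,0],
  [1,0,0,0,0,0,0],
  [1,0,-0.1,1,0,0,0],
  [1,0,0,1,0,0,0],
  [1,0,0,1,0,0,0],
  [1,0,0,0.6,0,0,0],
  [1,0,0,0.4,0,0,0],
  [1,0,0,0,0,0,0],
])

```text
clock: 4.7
position: [468.4, -146.0, -23.7]
ee_rot: [-0.343, 0.94, 0.0, -0.001]
contact_force: [-0.6, -0.6, 0.2]
gripper_width: 85.4
```

>>> servo_tool([
  [0,0,0,0,0,0,0],
  [0,0,0,0,0,0,0],
  [0,0,0,0,0,0,0],
  [0,0,0,0,0,0,0],
  [0,0,0,0,0,0,0],
  [0,0,0,0,0,0,0],
])

```text
clock: 5.3
position: [469.4, -146.0, -22.4]
ee_rot: [-0.343, 0.939, -0.0, 0.001]
contact_force: [0.4, 1.0, 4.2]
gripper_width: 24.8
```

It holds 24.8 mm. Next: lift, carry over the hopper and turn the jaws back.

>>> servo_tool([
  [0,0,0,-2,0,0,0],
  [0,0,0,-4,0,0,0],
  [0,0,0,-4.5,0,0,8],
  [0,0,0,-4.5,0,0,8],
  [0,0,0,-4,0,0,8],
  [0,0,0,-1,0,0,8],
  [0,0,0,0,0,0,6.5],
  [0,0,0,0,0,0,0],
])

```text
clock: 6.1
position: [468.5, -145.8, 177.2]
ee_rot: [-0.014, 1.0, 0.0, 0.0]
contact_force: [0.2, 0.5, -0.8]
gripper_width: 25.0
```

```bash
python3 - <<'E'
from bench import *
from h import *
s=read_state(); print(s["position"],s["gripper_width"],goto(s,[652,177,170],91.4))
E
```

```text
[ 468.51249931 -145.81532835  177.2146349 ] 24.95240645448497 (array([-19.21482267,  31.77308058,   0.74594958]), array([0.03056091, 0.02248754, 0.149787  ]))
```

>>> servo_tool([
  [0,-1.2,2,0,0,0,0],
  [0,-2,3.3,0,0,0,0],
  [0,-2.4,4,0,0,0,0],
  [0,-2.4,4,0,0,0,0],
  [0,-2.4,4,0,0,0,0],
  [0,-2.4,4,0,0,0,0],
  [0,-2.4,4,0,0,0,0],
  [0,-2,3.2,0,0,0,0],
  [0,-1.4,2.2,0,0,0,0],
  [0,-0.6,1.1,0,0,0,0],
  [0,0,0,0,0,0,0],
  [0,0,0,0,0,0,0],
])

```text
clock: 7.3
position: [651.4, 176.2, 176.4]
ee_rot: [-0.014, 1.0, -0.0, -0.001]
contact_force: [-0.3, 0.3, -0.8]
gripper_width: 25.1
```

```bash
python3 - <<'E'
from bench import *
from h import *
s=read_state(); print(s["position"],s["gripper_width"],goto(s,[652,177,95],91.4))
d=get_image("wrist"); im=d["image"]; pickle.dump(d,open("w5.pkl","wb"))
M=R.from_euler("z",1.4,degrees=True)
for z,a in((155,[(40,50),(40,-50),(-40,-50),(-40,50)]),):
  P=[w2px(d,np.array([652,177,z])+M.apply([x,y,0])) for x,y in a]
  im=cv2.polylines(im.copy(),[np.array(P).astype(int)],True,(255,0,0),1)
for p in((547,174.4,165),(477,172.7,88)): cv2.circle(im,tuple(w2px(d,p).astype(int)),3,(255,0,255),1)
cv2.imwrite("pics/w5.png",im[:,:,::-1])
E
```

```text
[651.35781333 176.23596509 176.35793575] 25.137141985290867 (array([-0.08192872,  0.08135458,  8.1355865 ]), array([-0.04773242, -0.10996674,  0.18184487]))
```

View pics/w5.png

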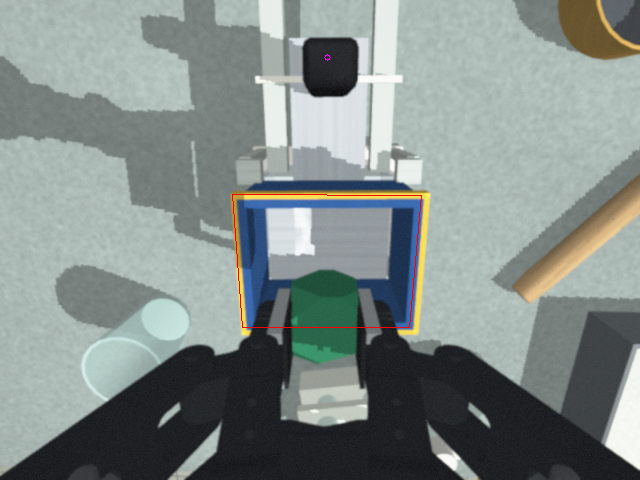

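The view confirms the hopper outline to within 2 mm; the centre is nearer (653,179). The handle top is at (330,62), and the ore is held centrally. I'll lower it into the shaft and release with a half opening.

>>> servo_tool([
  [0,-0.16,0.27,2,0,0,0],
  [0,0,0,3,0,0,0],
  [0,0,0,2.7,0,0,0],
  [0,0,0,1.3,0,0,0],
  [0,0,0,0,0,0,0],
  [0.45,0,0,0,0,0,0],
  [0.45,0,0,0,0,0,0],
  [0.45,0,0,0,0,0,0],
  [0.45,0,0,-2,0,0,0],
  [0.45,0,0,-4,0,0,0],
  [0.45,0,0,-4,0,0,0],
  [1,0,0,0,0,0,0],
])

```text
clock: 8.55
position: [657.7, 181.1, 196.1]
ee_rot: [-0.014, 1.0, 0.002, 0.008]
contact_force: [1.0, 0.1, 0.7]
gripper_width: 51.7
```

```bash
python3 - <<'E'
from bench import *
from h import *
s=read_state(); print(s["position"],s["gripper_width"],goto(s,[432,-244.5,150],118),goto(s,[453.5,-341.5,150],86.5))
d=get_image("top"); im=d["image"]; hsv=cv2.cvtColor(get_image("wrist")["image"],cv2.COLOR_RGB2HSV)
g=(hsv[...,0]>60)&(hsv[...,0]<95)&(hsv[...,1]>110); v,u=np.nonzero(g); print(g.sum(),u.mean(),v.mean(),u.min(),u.max(),v.min(),v.max())
E
```

```text
[657.70086737 181.09989701 196.09156724] 51.73226563875777 (array([ 23.83360232, -41.92254074,   4.05781252]), array([  0.05897908,   0.90982554, -26.37406176])) (array([ 21.95947951, -51.67958401,   4.04136707]), array([0.30115408, 0.85237143, 5.12528127]))
1558 321.295892169448 227.00449293966625 68 419 81 461
```

The ore is in the hopper. Next is the right-hand ore.

>>> servo_tool([
  [1,1.1,-2.6,0,0,0,0],
  [1,1.8,-4.3,0,0,0,0],
  [1,1.9,-4.5,0,0,0,0],
  [1,1.9,-4.5,0,0,0,0],
  [1,1.9,-4.5,0,0,0,0],
  [1,1.9,-4.5,0,0,0,0],
  [1,1.9,-4.5,0,0,0,0],
  [1,1.9,-4.5,0,0,0,0],
  [1,1.9,-4.5,0,0,0,0],
  [1,1.9,-4.5,0,0,0,0],
  [1,1.9,-4.5,0,0,0,0],
  [1,1.5,-3,0,0,0,5],
])

```text
clock: 9.85
position: [450.5, -331.9, 186.1]
ee_rot: [0.032, 0.999, 0.0, -0.001]
contact_force: [1.1, 0.5, -0.2]
gripper_width: 85.8
```

>>> servo_tool([
  [1,0,0,3.5,0,0,0],
  [1,0,0,4.5,0,0,0],
  [1,0,0,4.5,0,0,0],
  [1,0,0,3,0,0,0],
  [1,0,0,0,0,0,0],
  [1,0,0,0,0,0,0],
])

```text
clock: 10.45
position: [452.5, -329.9, 32.1]
ee_rot: [0.03, 1.0, -0.0, -0.001]
contact_force: [-0.3, -0.9, 0.3]
gripper_width: 84.9
```

```bash
python3 - <<'E'
from bench import *
from h import *
s=read_state(); print(s["position"],s["gripper_width"],goto(s,[453.5,-341.5,-20],86.5))
d=get_image("wrist"); hsv=cv2.cvtColor(d["image"],cv2.COLOR_RGB2HSV)
g=((hsv[...,0]>60)&(hsv[...,0]<95)&(hsv[...,1]>110)).astype(np.uint8)
c=max(cv2.findContours(g,0,2)[0],key=cv2.contourArea)
for z in (13,26):
    q=np.array([px2w(d,*p[0],z)[:2] for p in c]).astype(np.float32); print(z,cv2.minAreaRect(q))
E
```

```text
[ 452.45777133 -329.89852652   32.0771883 ] 84.93638855734149 (array([-0.17920601, -1.15103762,  5.20769981]), array([-0.0095583 , -0.0683196 ,  0.09243537]))
13 ((455.42364501953125, -343.55023193359375), (27.08136749267578, 42.081207275390625), 83.89632415771484)
26 ((449.8660583496094, -342.3574523925781), (25.223106384277344, 39.1937255859375), 83.89635467529297)
```

>>> servo_tool([
  [1,-0.1,-1.25,0,0,0,1.5],
  [1,0,0,2,0,0,0],
  [1,0,0,2,0,0,0],
  [1,0,0,1,0,0,0],
  [1,0,0,0.25,0,0,0],
  [1,0,0,0,0,0,0],
  [0,0,0,0,0,0,0],
  [0,0,0,0,0,0,0],
  [0,0,0,0,0,0,0],
  [0,0,0,0,0,0,0],
  [0,0,0,0,0,0,0],
  [0,0,0,0,0,0,0],
])

```text
clock: 11.7
position: [453.3, -342.5, -19.8]
ee_rot: [0.043, 0.999, -0.0, 0.001]
contact_force: [-0.9, 1.0, 3.3]
gripper_width: 24.2
```

Gripped at 24.2 mm. Lift, then carry to the hopper.

>>> servo_tool([
  [0,0,0,-2,0,0,0],
  [0,0,0,-4,0,0,0],
  [0,0,0,-4.5,0,0,0],
  [0,0,0,-4.5,0,0,-3],
  [0,0,0,-4,0,0,-3.5],
  [0,0,0,-1,0,0,0],
  [0,0,0,0,0,0,0],
])

```text
clock: 12.4
position: [453.4, -342.5, 181.2]
ee_rot: [-0.013, 1.0, -0.001, 0.002]
contact_force: [-0.1, -0.1, -1.7]
gripper_width: 24.6
```

>>> servo_tool([
  [0,-1.2,3,0,0,0,0],
  [0,-1.7,4.4,0,0,0,0],
  [0,-1.7,4.4,0,0,0,0],
  [0,-1.7,4.4,0,0,0,0],
  [0,-1.7,4.4,0,0,0,0],
  [0,-1.7,4.4,0,0,0,0],
  [0,-1.7,4.4,0,0,0,0],
  [0,-1.7,4.4,0,0,0,0],
  [0,-1.7,4.4,0,0,0,0],
  [0,-1.7,4.4,0,0,0,0],
  [0,-1.7,4.4,0,0,0,0],
  [0,-1.3,3,0,0,0,0],
])

```text
clock: 13.6
position: [633.2, 165.4, 175.9]
ee_rot: [-0.014, 1.0, -0.001, -0.003]
contact_force: [0.2, -0.1, -0.6]
gripper_width: 24.7
```

>>> servo_tool([
  [0,0,1,0,0,0,0],
  [0,0,0,0,0,0,0],
  [0,0,0,0,0,0,0],
])

```text
clock: 13.9
position: [632.7, 171.7, 177.9]
ee_rot: [-0.013, 1.0, -0.001, -0.002]
contact_force: [0.5, -0.7, -0.5]
gripper_width: 24.7
```

```bash
python3 - <<'E'
from bench import *
from h import *
s=read_state(); print(s["position"],s["gripper_width"],goto(s,[653,179,105],91.4))
E
```

```text
[632.66287861 171.74548583 177.88232232] 24.708078231237618 (array([-2.07661923,  0.68152315,  7.28036899]), array([-0.08148862, -0.19151636,  0.1217076 ]))
```

>>> servo_tool([
  [0,-1.1,0.4,0,0,0,0],
  [0,-1,0.28,0,0,0,0],
  [0,0,0,2,0,0,0],
  [0,0,0,3,0,0,0],
  [0,0,0,1.7,0,0,0],
  [0,0,0,0,0,0,0],
  [0,0,0,0,0,0,0],
  [0.45,0,0,0,0,0,0],
  [0.45,0,0,0,0,0,0],
  [0.45,0,0,0,0,0,0],
  [0.45,0,0,-2,0,0,0],
  [0.45,0,0,-4,0,0,0],
])

```text
clock: 15.1
position: [652.5, 179.5, 169.9]
ee_rot: [-0.013, 1.0, -0.001, -0.004]
contact_force: [1.2, -0.1, 0.1]
gripper_width: 38.5
```

>>> servo_tool([
  [1,0,0,-2,0,0,0],
  [1,0,0,0,0,0,0],
  [1,0,0,0,0,0,0],
  [1,0,0,0,0,0,0],
])

```text
clock: 15.5
position: [653.8, 180.0, 191.4]
ee_rot: [-0.014, 1.0, -0.0, -0.001]
contact_force: [-0.3, 0.3, -0.1]
gripper_width: 85.3
```

```bash
python3 - <<'E'
from bench import *
from h import *
s=read_state(); print(s["position"],s["gripper_width"],goto(s,[432,-244.5,150],118))
d=get_image("wrist"); cv2.imwrite("pics/w6.png",d["image"][:,:,::-1]); pickle.dump(d,open("w6.pkl","wb"))
E
```

```text
[653.79979302 179.9831682  191.36437297] 85.32322130338744 (array([ 23.31225358, -41.82978865,   4.21055938]), array([-3.98396424e-04, -1.32352551e-01, -2.64479504e+01]))
```

View pics/w6.png

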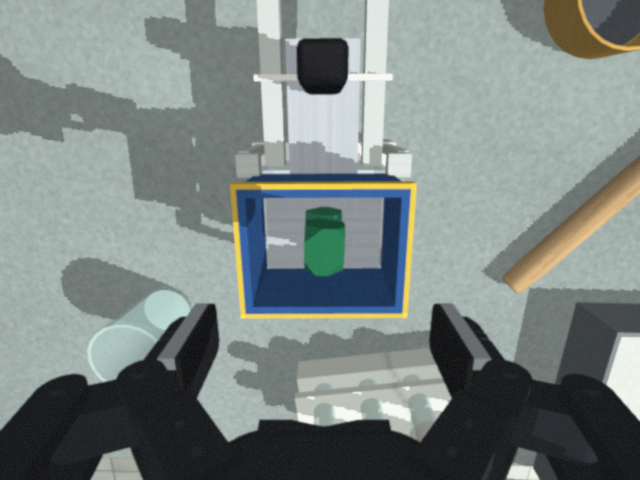

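Both ores are in the hopper, one on the other at about (325,245), and the gate is shut. Now the quartz.

>>> servo_tool([
  [1,1.2,-2.2,0,0,0,0],
  [1,2.2,-4,0,0,0,0],
  [1,2.3,-4.1,0,0,0,0],
  [1,2.3,-4.1,0,0,0,0],
  [1,2.3,-4.1,0,0,0,0],
  [1,2.3,-4.1,0,0,0,0],
  [1,2.3,-4.1,0,0,0,0],
  [1,2.3,-4.1,0,0,0,0],
  [1,2.3,-4.1,0,0,0,0],
  [1,2.3,-4.1,0,0,0,0],
  [1,1.5,-2.6,2,0,0,0],
])

```text
clock: 16.65
position: [432.8, -244.6, 174.1]
ee_rot: [-0.013, 1.0, -0.001, 0.002]
contact_force: [0.0, 0.0, -0.2]
gripper_width: 85.4
```

>>> servo_tool([
  [1,0,0,4,0,0,-8],
  [1,0,0,4,0,0,-8],
  [1,0,0,4,0,0,-8],
  [1,0,0,1.5,0,0,-2.5],
  [1,0,0,0,0,0,0],
  [1,0,0,0,0,0,0],
])

```text
clock: 17.25
position: [433.1, -242.1, 37.5]
ee_rot: [-0.242, 0.97, -0.0, -0.0]
contact_force: [0.5, 0.1, 0.1]
gripper_width: 85.3
```

```bash
python3 - <<'E'
from bench import *
from h import *
s=read_state(); print(s["position"],s["gripper_width"],goto(s,[432,-244.5,-20],118))
d=get_image("wrist"); hsv=cv2.cvtColor(d["image"],cv2.COLOR_RGB2HSV); c0=w2px(d,[432,-244.5,20]).astype(int); print(c0)
g=(hsv[...,1]<35).astype(np.uint8)&(hsv[...,2]>90).astype(np.uint8); k=np.zeros_like(g); k[c0[1]-50:c0[1]+50,c0[0]-50:c0[0]+50]=1; g&=k
c=max(cv2.findContours(g,0,2)[0],key=cv2.contourArea)
for z in (13,26):
    q=np.array([px2w(d,*p[0],z)[:2] for p in c]).astype(np.float32); print(z,cv2.minAreaRect(q),cv2.boundingRect(c))
E
```

```text
[ 433.13449566 -242.12969213   37.54058192] 85.32084779942947 (array([ 0.20739143, -0.15671445,  5.75418712]), array([ 0.0077183 , -0.04103774,  0.02328458]))
[322 263]
13 ((435.3250427246094, -243.37799072265625), (60.99885940551758, 59.22248840332031), 28.002885818481445) (272, 213, 100, 100)
26 ((430.5721740722656, -245.81643676757812), (56.930118560791016, 55.272220611572266), 28.002899169921875) (272, 213, 100, 100)
```

The bench has the same tone as the quartz, so that mask is useless. The two earlier estimates agree to 1 mm and I'll use those.

>>> servo_tool([
  [1,0.15,-0.15,0.5,0,0,0],
  [1,0,0,2,0,0,0],
  [1,0,0,2,0,0,0],
  [1,0,0,1,0,0,0],
  [1,0,0,0.25,0,0,0],
  [1,0,0,0,0,0,0],
  [0,0,0,0,0,0,0],
  [0,0,0,0,0,0,0],
  [0,0,0,0,0,0,0],
  [0,0,0,0,0,0,0],
  [0,0,0,0,0,0,0],
  [0,0,0,0,0,0,0],
])

```text
clock: 18.5
position: [433.0, -244.2, -19.3]
ee_rot: [-0.243, 0.97, -0.0, 0.001]
contact_force: [-0.7, 0.0, 5.4]
gripper_width: 24.6
```

>>> servo_tool([
  [0,0,0,-2,0,0,0],
  [0,0,0,-4,0,0,0],
  [0,0,0,-4,0,0,8],
  [0,0,0,-2,0,0,8],
  [0,0,0,0,0,0,8],
  [0,0,0,0,0,0,2.5],
  [0,0,0,0,0,0,0],
])

```text
clock: 19.2
position: [431.9, -243.9, 99.9]
ee_rot: [-0.013, 1.0, 0.0, -0.0]
contact_force: [-0.1, 0.2, -0.4]
gripper_width: 24.6
```

```bash
python3 - <<'E'
from bench import *
from h import *
s=read_state(); print(s["position"],s["gripper_width"],goto(s,[641,-275,-2],90))
E
```

```text
[ 431.88814568 -243.85622018   99.85577748] 24.60795369035624 (array([-20.82392125,  -3.68239842,  10.17483494]), array([ 0.02669734, -0.02514682,  1.54648759]))
```

>>> servo_tool([
  [0,-2,-0.4,0,0,0,1.5],
  [0,-4,-0.8,0,0,0,0],
  [0,-4.3,-0.9,0,0,0,0],
  [0,-4.3,-0.9,0,0,0,0],
  [0,-3.9,-0.4,0,0,0,0],
  [0,-2.2,-0.2,0,0,0,0],
  [0,0,0,0,0,0,0],
  [0,0,0,3,0,0,0],
  [0,0,0,4,0,0,0],
  [0,0,0,3,0,0,0],
  [0,0,0,1,0,0,0],
  [0,0,0,0,0,0,0],
])

```text
clock: 20.4
position: [637.9, -279.1, -11.6]
ee_rot: [-0.001, 1.0, 0.0, -0.002]
contact_force: [-0.2, 0.7, -0.5]
gripper_width: 24.8
```

>>> servo_tool([
  [0.5,0,0,0,0,0,0],
  [0.5,0,0,0,0,0,0],
  [0.5,0,0,0,0,0,0],
  [0.5,0,0,-2,0,0,0],
  [0.5,0,0,-4,0,0,0],
  [0.5,0,0,-5,0,0,0],
  [0.6,0,0,-5,0,0,0],
  [0.6,0,0,-4,0,0,0],
  [0.6,0,0,0,0,0,0],
])

```text
clock: 21.3
position: [643.3, -280.9, 200.4]
ee_rot: [-0.001, 1.0, -0.003, 0.008]
contact_force: [0.1, 0.1, 0.8]
gripper_width: 51.1
```

```bash
python3 - <<'E'
from bench import *
from h import *
s=read_state(); print(s["position"],s["gripper_width"],s["joints"],goto(s,[548,176.4,180],91.4))
d=get_image("wrist"); h=cv2.cvtColor(d["image"],cv2.COLOR_RGB2HSV); w=((h[...,2]>175)&(h[...,1]<45)).astype(np.uint8)
c=w2px(d,[641,-275,20]).astype(int); k=w[c[1]-50:c[1]+50,c[0]-50:c[0]+50]; print(c,k.sum(),px2w(d,*(np.argwhere(k).mean(0)[::-1]+c-50),18))
E
```

```text
[ 643.26141412 -280.90408897  200.38790108] 51.137167423918484 [-0.18075771  0.50965012  0.20130484  0.0028699  -1.24515208 -1.38894968] (array([ 9.46560353, 45.75984769,  1.61648453]), array([-0.34394649,  0.94262789, -1.28631775]))
[331 196] 863 [ 641.00328259 -279.32550752   18.        ]
```

The quartz is in the tray at (641,-279). Now I'll go over the gate handle.

>>> servo_tool([
  [0.7,0.5,2.3,0,0,0,0],
  [0.7,0.9,4.2,0,0,0,0],
  [0.7,0.95,4.5,0,0,0,0],
  [0.7,0.95,4.5,0,0,0,0],
  [0.7,0.95,4.5,0,0,0,0],
  [0.7,0.95,4.5,0,0,0,0],
  [0.7,0.95,4.5,0,0,0,0],
  [0.7,0.95,4.5,0,0,0,0],
  [0.7,0.95,4.5,0,0,0,0],
  [0.7,0.85,4,0,0,0,-1.3],
  [0.7,0.5,2.5,0,0,0,0],
  [0.7,0,0,0,0,0,0],
])

```text
clock: 22.55
position: [543.3, 168.1, 189.3]
ee_rot: [-0.014, 1.0, -0.0, -0.001]
contact_force: [-0.0, -0.0, 0.3]
gripper_width: 59.9
```

```bash
python3 - <<'E'
from bench import *
from h import *
s=read_state(); print(s["position"],s["gripper_width"],goto(s,[548,176.4,91],91.4))
d=get_image("wrist"); h=cv2.cvtColor(d["image"],cv2.COLOR_RGB2HSV); im=d["image"].copy()
for p in((548,176.4,165),(478,174.7,88),(653,179,155)): q=w2px(d,p); print(q.round()); cv2.circle(im,tuple(q.astype(int)),3,(255,0,255),1)
rd=((h[...,0]<8)|(h[...,0]>172))&(h[...,1]>110); ys,xs=np.nonzero(rd)
n,l,st,ce=cv2.connectedComponentsWithStats(rd.astype(np.uint8))
for i in range(1,n):
  if st[i,4]>8: print(st[i],ce[i],px2w(d,*ce[i],88).round(1))
cv2.imwrite("pics/w7.png",im[:,:,::-1])
E
```

```text
[543.25066562 168.05318658 189.29855282] 59.85139805430719 (array([-0.50973503,  0.82155417,  9.8292181 ]), array([-0.00278878, -0.06809439,  0.19987129]))
[339. 270.]
[337. 137.]
[336. 405.]
[275 138  20   3  59] [284.66101695 139.01694915] [480.1 137.5  88. ]
[375 138  20   3  59] [384.33898305 138.98305085] [478.1 208.9  88. ]
```

View pics/w7.png

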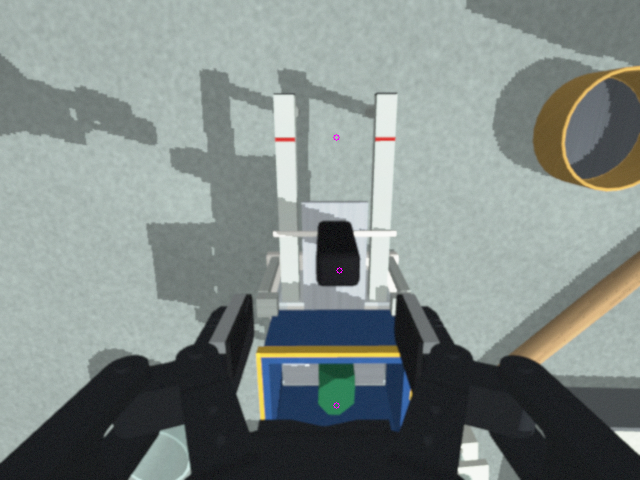

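The handle top sits where predicted at (338,267). The red lines at (285,139) and (384,139) give the mark at (479,173). I'll align, descend and grip.

>>> servo_tool([
  [0.7,-0.5,0.8,0,0,0,0],
  [0.7,0,0,2,0,0,0],
  [0.7,0,0,3,0,0,0],
  [0.7,0,0,3,0,0,0],
  [0.7,0,0,1.8,0,0,0],
  [0.7,0,0,0,0,0,0],
  [0,0,0,0,0,0,0],
  [0,0,0,0,0,0,0],
  [0,0,0,0,0,0,0],
  [0,0,0,0,0,0,0],
  [0,0,0,0,0,0,0],
])

```text
clock: 23.7
position: [550.7, 176.4, 94.0]
ee_rot: [-0.013, 1.0, 0.002, 0.002]
contact_force: [-0.8, 7.4, 0.5]
gripper_width: 25.4
```

>>> servo_tool([
  [0,0,0.1,0,0,0,0],
  [0,0.6,0,0,0,0,0],
  [0,1,0,0,0,0,0],
  [0,1.2,0,0,0,0,0],
  [0,1.2,0,0,0,0,0],
  [0,1.2,0,0,0,0,0],
  [0,1,0,0,0,0,0],
  [0,0.6,0,0,0,0,0],
  [0,0,0,0,0,0,0],
  [0,0,0,0,0,0,0],
  [0,0,0,0,0,0,0],
])

```text
clock: 24.8
position: [484.8, 174.4, 94.0]
ee_rot: [-0.013, 1.0, 0.002, 0.004]
contact_force: [7.7, 1.8, -2.1]
gripper_width: 25.4
```

```bash
cat > chk.py <<'E'
from bench import *
from h import *
s=read_state(); print(s["position"],s["gripper_width"],s["contact_force"])
d=get_image("wrist"); h=cv2.cvtColor(d["image"],cv2.COLOR_RGB2HSV)
rd=(((h[...,0]<8)|(h[...,0]>172))&(h[...,1]>110)).astype(np.uint8)
n,l,st,ce=cv2.connectedComponentsWithStats(rd)
for i in range(1,n):
  if st[i,4]>3: print(st[i],ce[i],px2w(d,*ce[i],88).round(1))
q=w2px(d,[479,173,88]).astype(int); print(q); c=d["image"][max(q[1]-60,0):q[1]+60,q[0]-100:q[0]+100]
sd=get_image("side"); p=w2px(sd,[653,179,20]).astype(int); e=sd["image"][p[1]-60:p[1]+60,p[0]-90:p[0]+70]
td=get_image("top"); f=td["image"][170:295,190:275]
o=np.zeros((600,800,3),np.uint8); A=cv2.resize(c,None,fx=4,fy=300/c.shape[0],interpolation=2); o[:300,:800]=A[:,:800]
o[300:,:400]=cv2.resize(e,(400,300),interpolation=2); o[300:,420:624]=cv2.resize(f,(204,300),interpolation=2)
cv2.imwrite("pics/fin.png",o[:,:,::-1])
h=cv2.cvtColor(sd["image"],cv2.COLOR_RGB2HSV); g=((h[...,0]>60)&(h[...,0]<95)&(h[...,1]>100)).astype(np.uint8)
n,l,st,ce=cv2.connectedComponentsWithStats(g)
for i in range(1,n):
  if st[i,4]>10: print("green",st[i],px2w(sd,*ce[i],25).round())
E
python3 chk.py
```

```text
[484.83718225 174.43632464  93.98963368] 25.355142491796798 [ 7.67419747  1.81057996 -2.13837983]
[241 263  27   5 135] [254. 265.] [480.  137.4  88. ]
[379 262  28   6 153] [392.90196078 264.2875817 ] [477.9 209.3  88. ]
[322 264]
```

```bash
python3 - <<'E'
from bench import *
from h import *
d=get_image("wrist"); im=d["image"].astype(int); pickle.dump(d,open("w8.pkl","wb"))
for u in (236,240,246,254,262,270,276,376,384,392,400,408,412): print(u,[tuple(im[v,u]) if 0 else int(im[v,u].mean()) for v in range(240,310,2)])
sd=get_image("side"); h=cv2.cvtColor(sd["image"],cv2.COLOR_RGB2HSV)
for p in ((653,179,25),(653,179,110)):
  c=w2px(sd,p).astype(int); k=h[c[1]-15:c[1]+15,c[0]-15:c[0]+15]; print(c,((k[...,0]>55)&(k[...,0]<100)&(k[...,1]>60)).sum(), sd["image"][c[1],c[0]])
td=get_image("top");h=cv2.cvtColor(td["image"],cv2.COLOR_RGB2HSV)[180:225,200:255]; print("top green in hopper",((h[...,0]>55)&(h[...,0]<95)&(h[...,1]>80)).sum())
E
```

```text
236 [126, 123, 123, 128, 131, 132, 130, 132, 133, 130, 128, 128, 127, 127, 131, 140, 176, 197, 198, 193, 146, 127, 127, 127, 123, 126, 129, 131, 132, 127, 128, 125, 125, 125, 127]
240 [165, 168, 168, 165, 162, 161, 160, 159, 153, 153, 149, 126, 107, 110, 118, 140, 177, 195, 198, 191, 142, 126, 129, 128, 128, 127, 127, 126, 126, 131, 132, 132, 127, 123, 127]
246 [171, 170, 167, 168, 168, 171, 167, 171, 167, 167, 169, 128, 75, 76, 119, 159, 183, 196, 209, 237, 235, 234, 235, 235, 234, 236, 235, 234, 234, 234, 234, 234, 234, 233, 233]
254 [169, 169, 169, 167, 172, 167, 171, 167, 171, 167, 169, 125, 75, 75, 123, 162, 183, 200, 197, 241, 238, 235, 235, 234, 234, 234, 234, 234, 234, 233, 234, 235, 234, 234, 235]
262 [169, 168, 170, 169, 167, 171, 169, 170, 169, 169, 168, 127, 74, 77, 132, 163, 182, 199, 197, 204, 232, 233, 235, 235, 233, 234, 234, 234, 233, 233, 233, 196, 75, 30, 36]
270 [116, 118, 116, 117, 115, 115, 114, 113, 111, 114, 116, 114, 112, 113, 111, 137, 182, 198, 199, 191, 150, 152, 153, 152, 149, 157, 161, 167, 189, 194, 123, 36, 28, 31, 30]
276 [158, 157, 157, 158, 158, 158
[... 589 characters left out ...]
0, 250, 245, 235, 235, 236, 234, 236, 235, 235, 235, 236, 235, 234, 236, 234, 233, 231]
400 [237, 237, 237, 237, 237, 236, 237, 237, 237, 237, 228, 132, 107, 121, 156, 190, 249, 251, 251, 245, 235, 236, 236, 235, 235, 237, 235, 234, 236, 236, 236, 235, 235, 235, 235]
408 [213, 213, 211, 203, 201, 199, 197, 189, 185, 184, 186, 179, 186, 185, 184, 191, 249, 251, 251, 227, 190, 186, 188, 187, 187, 183, 179, 181, 182, 179, 179, 184, 186, 186, 187]
412 [195, 191, 188, 188, 189, 192, 192, 187, 184, 180, 182, 184, 184, 182, 183, 191, 250, 250, 251, 229, 195, 188, 186, 193, 190, 191, 188, 191, 196, 183, 175, 181, 187, 186, 181]
[342 220] 1 [ 95 111 108]
[343 195] 0 [68 71 86]
top green in hopper 176
```

The pointer is still about 4 mm short: the gate has travelled 65.9 mm. I'll pull a little more.

>>> servo_tool([
  [0,0.3,0,0,0,0,0],
  [0,0.14,0,0,0,0,0],
  [0,0,0,0,0,0,0],
  [0,0,0,0,0,0,0],
  [0,0,0,0,0,0,0],
  [0,0,0,0,0,0,0],
])

```text
clock: 25.7
position: [480.6, 174.3, 94.0]
ee_rot: [-0.013, 1.0, 0.002, 0.004]
contact_force: [7.9, 1.6, -1.7]
gripper_width: 25.4
```

```bash
python3 chk.py; python3 - <<'E'
from bench import *
from h import *
d=get_image("wrist"); im=d["image"].astype(int)
for u in (250,392): print(u,[tuple(map(int,im[v,u])) for v in range(258,284)])
for v in (258,262,265,270,275,280): print(v,[px2w(d,392,v,z)[0].round(1) for z in(86,88,90,92,95)])
td=get_image("top")
for z in(12,25,38,105): print(z,w2px(td,[653,179,z]))
h=cv2.cvtColor(td["image"],cv2.COLOR_RGB2HSV)[180:225,200:255]; g=((h[...,0]>55)&(h[...,0]<95)&(h[...,1]>80)); ys,xs=np.nonzero(g); print(g.sum(),xs.mean()+200,ys.mean()+180,xs.min()+200,xs.max()+200,ys.min()+180,ys.max()+180)
for n in (cv2.connectedComponentsWithStats(g.astype(np.uint8))[2][1:]): print(n)
E
```

```text
[480.60251182 174.31191171  93.98730191] 25.42362789237273 [ 7.89492643  1.56300358 -1.7157367 ]
[322 272]
250 [(165, 174, 169), (165, 174, 169), (166, 173, 168), (166, 176, 172), (165, 176, 169), (166, 174, 170), (166, 175, 171), (164, 173, 169), (165, 174, 169), (163, 171, 165), (165, 174, 168), (161, 166, 160), (151, 137, 133), (159, 150, 146), (187, 183, 179), (196, 195, 190), (198, 197, 194), (199, 198, 193), (199, 197, 193), (219, 215, 211), (241, 241, 237), (242, 244, 241), (235, 240, 237), (231, 238, 234), (231, 236, 234), (232, 238, 235)]
392 [(233, 240, 237), (232, 238, 235), (233, 240, 236), (234, 241, 237), (234, 241, 237), (234, 240, 236), (232, 239, 235), (223, 231, 227), (194, 204, 198), (169, 178, 172), (158, 163, 157), (152, 140, 137), (184, 176, 171), (240, 239, 235), (250, 250, 248), (251, 251, 250), (251, 251, 250), (251, 251, 250), (251, 251, 250), (250, 250, 248), (244, 246, 243), (236, 241, 237), (232, 238, 235), (231, 237, 234), (232, 238, 235), (233, 239, 235)]
258 [np.float64(471.0), np.float64(470.2), np.float64(469.4), np.float64(468.6), np.float64(467.5)]
262 [np.float64(473.3), np.float64(472.4), np.float64(471.6), np.float64(470.8), np.float64(469.6)]
265 [np.float64(475.0), np.float64(474.1), np.float64(473.3), np.float64(472.5), np.float64(471.2)]
270 [np.float64(477.8), np.float64(476.9), np.float64(476.1), np.float64(475.2), np.float64(473.9)]
275 [np.float64(480.7), np.float64(479.8), np.float64(478.9), np.float64(478.0), np.float64(476.6)]
280 [np.float64(483.6), np.float64(482.6), np.float64(481.7), np.float64(480.8), np.float64(479.4)]
12 [237.0305665  210.51340964]
25 [236.20237989 209.713419  ]
38 [235.35809383 208.89787702]
105 [230.7327801  204.43003409]
175 235.16 204.69714285714286 230 240 195 214
[ 30  15  11  20 175]
```

View pics/fin.png

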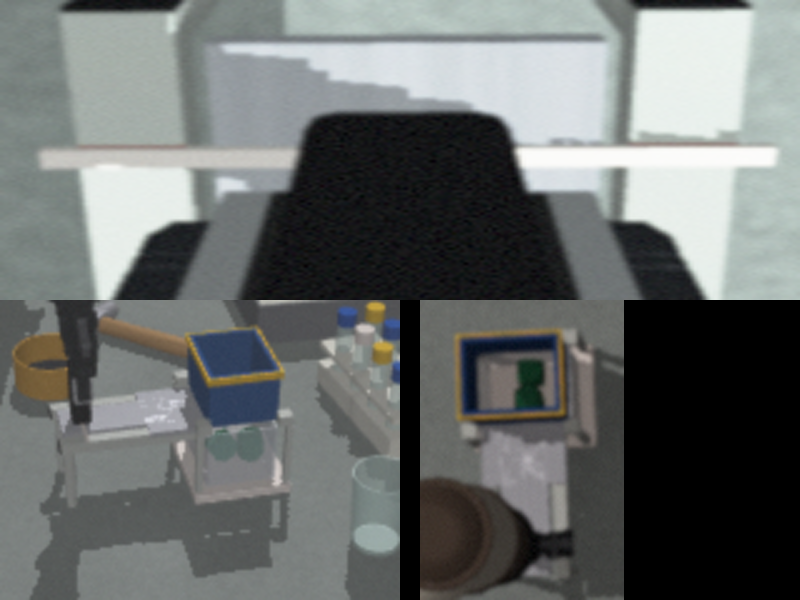

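The last picture shows both green lumps in the clear cell (at about (220,445) and (250,445)) and the white pointer over the red lines. TCP travel is 70.1 mm. I'll hand in.

```bash
python3 - <<'E'
from bench import *
s=read_state(); print(s["clock"],s["position"],s["gripper_width"],s["contact_force"]); print(job_done())
E
```

```text
25.95 [480.5854531  174.30999177  93.99363274] 25.359571480961076 [ 8.2821065   0.82019704 -2.58571964]
the job is handed in; nothing more can be done
None
```

I put both green ore lumps in the hopper with the gate shut and the quartz in the reject tray. I then pulled the gate to the mark and handed in at 26 s while still holding it.

**Last checks:**
- **Ore:** the side and top pictures show both lumps in the clear cell.
- **Quartz:** after release it measured (641, −279) mm, inside the tray. I did not look at it again after that.
- **Gate:** the arm travelled 70.1 mm with the handle gripped. The pointer lies over the red lines, within about 1 mm by camera, with a thin red edge still showing beside it. The handle grip is 25.4 mm wide and the spring pull read about 8 N, a little under the stated 9 N.

**What disagreed or failed:**
- **Fingertips:** they stand about 30 mm behind the reported tool point, not 11 mm ahead as described. Because of this my first grasp closed in the air above the ore. I measured the offset from the pictures and corrected every later height by about 41 mm.
- **Quartz re-measurement:** a second measurement just before the quartz grasp failed because the bench has the same tone. I used the two earlier estimates, which agreed, and the grasp held.
- **Other items:** I did not compare the other items on the bench one by one at the end. I noticed no contact with any of them.

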